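# Draw the dowel and rock the locating block out of its spring jaws

### The arm

A 6-joint arm with a two-finger parallel gripper is mounted at the origin on a cart in front of the work surface, level with it; the furniture and walls round the work are solid. World frame = base frame: x ahead of the robot, y to its left, z up, the work surface at z = 0. Lengths are in m, angles in rad, forces in N, time in s.
With the tool pointing down it reaches from about 0.35 to 0.725 m from the base axis. Payload 4.3 kg.
Tool frame: the origin (TCP) lies at the centre of the arm's flange, where the gripper is bolted on; the fingertips stand 173 mm ahead of it and the grasp point (between the pads) lies 155 mm ahead of it; z points along the fingers, y is the line along which they close (so a half turn about z gives the same grasp; the last joint's range is limited). The gripper opens to 85 mm and grips with 20 to 120 N. Pads are 22 mm wide; open, the fingers measure 114 mm over their backs; the gripper's body (76 mm by 85 mm) begins 54 mm behind the grasp point. The pads swing forward as they close: fully open they stand 13 mm farther back than shut.
Start: joints at [1.036, 0.377, 0.081, 1.274, 0, 1.46], TCP at [0.237, 0.524, 0.405] pointing down, gripper open.
Joint ranges: [-2.72, 2.72], [-0.84, 1.66], [-1.02, 1.22], [-1.77, 2.12], [-1.37, 1.28], [-3.14, 3.14]. Speed limits (rad/s): [2.57, 2.57, 3.14, 3.14, 3.14, 3.14].

### API

Orientations are given as a unit quaternion [x, y, z, w].
In Python, from rig import observe, read_camera, camera_model, hand_in gives the robot as it stands. The module is installed in compiled form; this text tells all that it offers.
- The arm moves only by the shell command python3 -m jog 'ROWS'. ROWS is a JSON object of lists of equal length, an entry for each row: "offset": the shift along the tool's x, y, z in mm, a list of three; "delta_rot": the turn, a rotation vector about the tool's x, y, z in rad, a list of three; "jaw": the opening, from 0 (shut) to 1 (fully open). In form: {"offset": [[x, y, z], ...], "delta_rot": [[ax, ay, az], ...], "jaw": [jaw, ...]}. A call has 1 to 8 rows; each row is the pose to reach, as a shift and turn from the pose commanded when the call began, along the tool's axes at that moment; what a row does not reach only later rows make up. A row lasts 1/10 s, in which the tool goes at most 50 mm and 8.59 degrees, less where a joint would pass 70% of its speed; a pose out of reach is approached as far as the arm can. A call with a gripper value outside its range is refused whole. The fingers move at their own pace and stop on an object; the grip force is fixed at half the most. Time passes only in rows, so rows that repeat a pose let the fingers close. It gives the time, the measured TCP pose, the force, the opening and the grip force at its end, in the units of the state.
- observe(): the state, without advancing time (a new reading comes with each control period).
- read_camera(name): name is "side" or "top" or "wrist"; returns the picture (480x640x3 uint8, blue, green, red); there is no depth.
- camera_model(name): a dict with "fovy" (degrees; the focal length in pixels is half the picture's height over the tangent of half this angle, whatever the lens; pixels are square), "cx", "cy" (the principal point, pixels), "camera_from_world" (4x4, takes a point from world to camera coordinates); the wrist camera has in their place "T_tool_cam" (4x4, takes a point from camera to tool coordinates, whose origin is the TCP and whose axes are the flange's). Camera axes: x right, y up, looking along -z (the intrinsics and any distortion apply to the point x, -y, -z); pixel columns grow to the right and rows downward; lengths in m; the calibration is good to about 2 mm. The wrist camera is an equidistant fisheye: a pixel r from the principal point sees the ray r / f radians off the axis. A picture is of the moment at which its call begins: read the wrist's pose just before it. camera_model takes no time and is no camera call.
- hand_in(): hands the job in; it is judged then, once.
The state is a dict: "t": time; "qpos": joint angles; "joint_velocities": joint speeds; "joint_torque": joint torques, N m; "eef_pos": TCP position; "ee_rot": TCP orientation; "contact_force": force on the tool from outside, world axes, zero at the start; "moment": the same for the moment, N m; "grip_width": finger opening in m; "gripper_force": force on a finger pad.
Only numpy, scipy, OpenCV 4.12 (cv2) and the standard library are available. Lean on these libraries where they do the work, as an engineer would, in place of code of your own. Each camera call takes 0.05 s, during which the arm holds its last target. There are 200 camera calls.

### The job

Draw the dowel pin up out of the locating block and stand it upright in the slim pin cup, letting go of it. Then take the block by its upright grip, rock it side to side several times between the two spring jaws, working it up a little with each swing, until it comes free, and finish while still holding it in the gripper, upright and at rest, straight above the pocket and about a finger's width clear of it. The holder is not fastened and a straight pull picks it up with the block: keep it flat on the bench and in its place, and leave the things around alone.

Things in the scene. Friction and masses are not known exactly. Their poses are not given: they have to be found in the camera images.
- holder: Loose fixture on the bench, 0.7 kg: aluminium base plate 90 (x) x 200 (y) x 12 mm, a pocket in its middle between two guide walls (inner faces x = +-18.5 mm, tops z = 46 mm) and two jaws. Origin: centre of its underside, z up. Jaw frames reach y = +-84 mm, nothing is above z = 46 mm. Pulled straight up, the block does not slip through the jaws: the holder comes up with it.
- holder_rim (a point): Centre of the pocket at the wall tops, 46 mm above the holder's underside. The block's underside leaves the jaws after about 18 mm of rise and passes the wall tops after 28 mm.
- rock_axis (a point): Middle point between the jaw noses, 34 mm above the holder's underside: rock about it, about the holder's x axis, 0.10 to 0.15 rad (6 to 9 degrees) each way, the block's top towards the +y jaw, then the -y jaw; raise the block 2 to 3 mm during each swing from side to side, about eight swings.
- jaw_a: The spring jaw on the holder's +y side; jaw_b is its mirror image at -y. Rounded steel nose of 6 mm radius lying along x, 26 mm long; origin on the nose's axis, y = 26 mm, z = 34 mm in the holder. A spring presses it on the block with about 9 N; it yields up to 9 mm outward, follows 2 mm inward.
- block: Steel locating block, 0.2 kg, 72 mm tall, seated in the pocket, axes along the holder's: foot 34 (x) x 40 (y) x 28 mm, above it a square grip 30 x 30 x 44 mm, a 15.5 mm bore right through. Origin: centre of its underside, z up; seated it lies 18 mm above the holder's underside on two domed rest buttons (x = +-12.5 mm, y = 0), so it can rock in y. Grip top 90 mm above the bench.
- block_top (a point): Centre of the top of the block's grip, 72 mm above its underside.
- dowel: Dark steel dowel pin, 12 mm diameter, 122 mm long, 80 g, standing loosely through the block's bore and 8 mm into the base plate; it stands 36 mm out of the block's top and stops the block from rocking. Origin at the centre of its lower end, z along it. It must be lifted about 90 mm to leave the block.
- dowel_top (a point): Centre of the upper end of the dowel pin, 122 mm above its lower end.
- cup: Slim round aluminium pin cup fixed to the bench, 80 mm tall, 38 mm outside and 30 mm inside diameter, floor 6 mm thick, foot flange of 68 mm diameter 5 mm thick. Origin at the centre of its underside.
- cup_mouth (a point): Centre of the cup's mouth, 80 mm above the bench.
- flange: Bystander: turned grey flange, 56 mm wide, 28 mm tall, loose; origin at the centre of its underside.
- tape: Bystander: roll of black tape, 62 mm wide, 19 mm tall, loose; origin at the centre of its underside.
- spanner: Bystander: open-ended spanner, 193 mm long, 8 mm thick, loose, lying; origin at the centre of its underside.
Not all that is in view belongs to the job. Leave any black or purple look-alike of the block alone.

How it is judged:
On the way, in this order (a step that is already met when the one before it is completed fails the run):
1. the dowel stands in the cup, let go, and the block is still seated (horizontal distance between dowel and cup below 0.015 m and height (world z) of dowel below 0.02 m and angle between dowel's own z axis and vertical below 0.4 rad and contact force between the fingers and dowel below 0.05 N and z of block in the frame of holder below 0.024 m), for 0.2 s.
2. the block, still in the pocket, is rocked towards the holder's +y side (angle between block's own z axis and vertical above 0.05 rad and y of block_top in the frame of holder above 0.002 m and z of block in the frame of holder below 0.045 m).
3. the block, still in the pocket, is rocked towards the holder's -y side (angle between block's own z axis and vertical above 0.05 rad and y of block_top in the frame of holder below -0.002 m and z of block in the frame of holder below 0.045 m).
At the end, for the whole second after the job is handed in: Held by the gripper at rest, block upright within 0.15 rad, underside 3 to 40 mm over the wall tops, within 25 mm of the pocket centre, not touching the holder; holder flat, within 30 mm of its start; dowel standing in the cup (end below 20 mm, lean under 0.4 rad) (z of block in the frame of holder between 0.049 and 0.086 m and horizontal distance between block and holder below 0.025 m and angle between block's own z axis and vertical below 0.15 rad and contact force between block and holder below 0.05 N and contact force between the fingers and block above 2 N and linear speed of block below 0.02 m/s and height (world z) of holder below 0.004 m and angle between holder's own z axis and vertical below 0.04 rad and distance of holder from where it was at the start of the episode below 0.03 m and horizontal distance between dowel and cup below 0.015 m and height (world z) of dowel below 0.02 m and angle between dowel's own z axis and vertical below 0.4 rad); the arm keeps its last pose, push and grip.
It fails at once if the holder is lifted off the bench (4 mm) or tipped (0.04 rad) (height (world z) of holder above 0.004 m or angle between holder's own z axis and vertical above 0.04 rad).
It fails at once if a bystander (flange, tape roll, spanner) is moved more than 30 mm (distance of any of flange, tape, spanner from where it was at the start of the episode above 0.03 m).
It also fails if it takes over 64 s, if anything falls off the work surface, if the arm or the gripper's body presses on something with over 40 N, if the wrist force passes 120 N, or if a joint passes its speed limit or range.

## Working session

There is one attempt and no reset: what is moved stays moved. The work goes in short steps, Python scripts to look and compute and a shell command to move; the robot and the scene stay as the last step left them, time stands still between calls to the robot, and variables do not carry over. Pictures are saved under pics/ and viewed, at most 12 in all, crops included, and the job is handed in when it is done.

```bash
mkdir -p pics; python3 - <<'E'
from rig import *
import cv2
s=observe();print({k:(v if not hasattr(v,'__len__') else [round(float(x),4) for x in v]) for k,v in s.items()})
for n in ("side","top","wrist"):
    im=read_camera(n);cv2.imwrite(f"pics/{n}0.png",im)
    print(n,camera_model(n))
E
```

```text
{'t': 0.0, 'qpos': [1.0357, 0.3781, 0.0796, 1.2744, 0.0, 1.4605], 'joint_velocities': [0.0003, 0.0011, 0.0002, 0.0011, 0.0011, -0.0002], 'joint_torque': [-0.0023, -46.36, 26.9877, 0.0207, -0.0002, 0.0], 'eef_pos': [0.2368, 0.5236, 0.4037], 'ee_rot': [0.2108, 0.9775, -0.001, -0.0003], 'contact_force': [-0.153, -0.1826, 0.1694], 'moment': [-0.0147, 0.033, -0.0173], 'gripper_force': 0.0, 'grip_width': 0.08543900423765913}
side {'fovy': 54.40833979590485, 'cx': 306.45928478782383, 'cy': 240.16486785327137, 'camera_from_world': array([[ 0.99213633, -0.12513241, -0.00271624, -0.47302246],
       [ 0.04412397,  0.32937213,  0.94316864, -0.22815386],
       [-0.11712631, -0.93587172,  0.3323034 , -0.5674121 ],
       [ 0.        ,  0.        ,  0.        ,  1.        ]])}
top {'fovy': 48.67369344758429, 'cx': 316.269026730838, 'cy': 243.35841327812224, 'camera_from_world': array([[-0.02311533, -0.99966934,  0.01126461,  0.29548112],
       [ 0.9891342 , -0.02123247,  0.14547413, -0.49725695],
       [-0.14518685,  0.01450489,  0.98929793, -0.98895886],
       [ 0.        ,  0.        ,  0.        ,  1.        ]])}
wrist {'fovy': 65.70646984690485, 'cx': 320.7414556088077, 'cy': 236.5391961855492, 'T_tool_cam': array([[-3.04397533e-04,  9.61633776e-01,  2.74336268e-01,
         7.01476589e-02],
       [ 9.99999758e-01,  1.21252893e-04,  6.84548870e-04,
         6.00882006e-04],
       [ 6.25021248e-04,  2.74336410e-01, -9.61633581e-01,
         3.03538350e-02],
       [ 0.00000000e+00,  0.00000000e+00,  0.00000000e+00,
         1.00000000e+00]])}
```

View pics/top0.png

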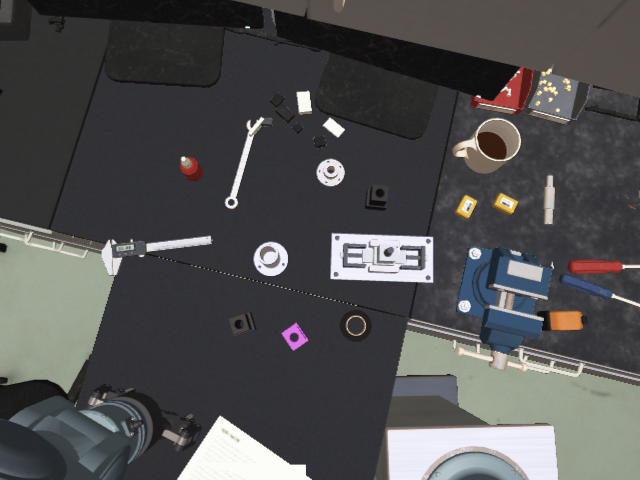

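View pics/side0.png

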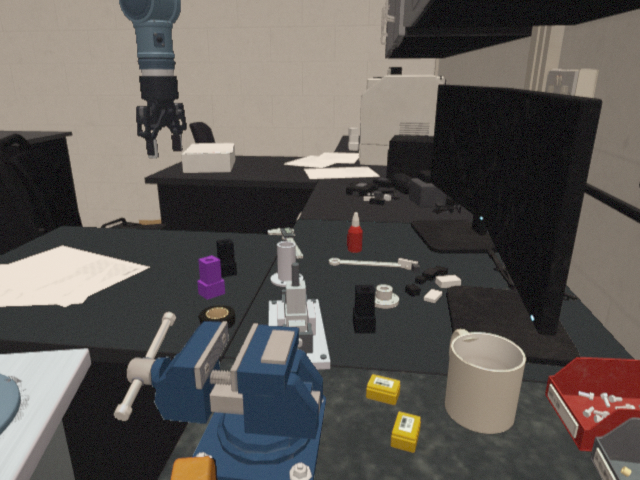

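The top view shows the holder, long side along world y, around pixel (382,258), the cup at (270,258), the flange at (331,172), the tape at (355,325) and the spanner at (245,165). The side view shows the dowel at (294,272) and the cup at (287,262), with the blue vise close on the -y side. Next I measure.

```bash
cat > h.py <<'E'
import numpy as np,cv2
from rig import *
def ray(n,px):
    m=camera_model(n);f=240/np.tan(np.radians(m["fovy"]/2));T=m["camera_from_world"]
    d=np.array([(px[0]-m["cx"])/f,-(px[1]-m["cy"])/f,-1.]);R=T[:3,:3]
    return -R.T@T[:3,3],R.T@d
def onz(n,px,z):
    o,d=ray(n,px);return o+d*(z-o[2])/d[2]
def proj(n,p):
    m=camera_model(n);f=240/np.tan(np.radians(m["fovy"]/2));c=m["camera_from_world"]@np.append(p,1)
    return np.array([m["cx"]+f*c[0]/-c[2],m["cy"]-f*c[1]/-c[2]])
E
python3 - <<'E'
from h import *
im=cv2.imread("pics/top0.png");g=im.min(2)
def blob(x0,y0,x1,y1,th):
    m=np.zeros(g.shape,np.uint8);m[y0:y1,x0:x1]=(g[y0:y1,x0:x1]>th)*255
    m=cv2.morphologyEx(m,cv2.MORPH_CLOSE,np.ones((5,5)))
    return max(cv2.findContours(m,0,1)[0],key=cv2.contourArea)
c=blob(322,225,442,292,130);r=cv2.minAreaRect(c);b=cv2.boxPoints(r)
W=np.array([onz("top",p,.012) for p in b]);print("rect",r,"\n",W.round(4),W.mean(0).round(4),np.linalg.norm(np.diff(W,axis=0),axis=1))
c=blob(245,235,296,282,100);print("cupblob",cv2.fitEllipse(c),onz("top",cv2.fitEllipse(c)[0],.005))
big=cv2.resize(im[225:295,240:440],None,fx=4,fy=4,interpolation=2);cv2.imwrite("pics/topc.png",big)
s=cv2.imread("pics/side0.png");cv2.imwrite("pics/sidec.png",cv2.resize(s[215:375,250:350],None,fx=3.7,fy=3.7,interpolation=2))
E
```

```text
rect ((381.6630859375, 257.4878234863281), (102.3789291381836, 45.93385696411133), 2.070030689239502) 
 [[0.4369 0.2594 0.012 ]
 [0.5277 0.2537 0.012 ]
 [0.516  0.0512 0.012 ]
 [0.4252 0.0594 0.012 ]] [0.4765 0.1559 0.012 ] [0.09100042 0.20286692 0.09115513]
cupblob ((270.3634948730469, 258.4882507324219), (33.609458923339844, 34.21828079223633), 70.36237335205078) [0.47982262 0.37525421 0.005     ]
```

View pics/topc.png

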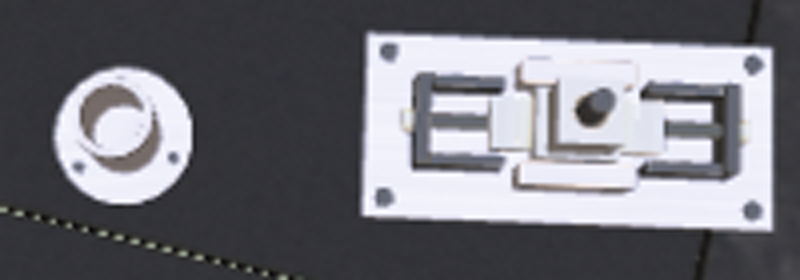

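View pics/sidec.png

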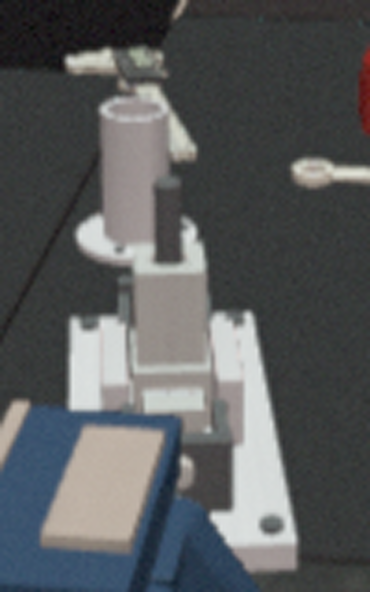

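The crops show the cup mouth at top (269,255) and side (286.5,244.5), and the dowel's upper end at top (390.5,249.8) and side (295.4,264.5). I check these by two-view triangulation against the known heights.

```bash
cat >> h.py <<'E'
def tri(a,b):
    (o1,d1),(o2,d2)=ray("top",a),ray("side",b)
    s=np.linalg.lstsq(np.c_[d1,-d2],o2-o1,rcond=None)[0];p,q=o1+s[0]*d1,o2+s[1]*d2
    return (p+q)/2,np.linalg.norm(p-q)
E
python3 - <<'E'
from h import *
print("dowel",tri((390.5,249.8),(295.4,264.5)),onz("top",(390.5,249.8),.126),"mouth",tri((269.2,255),(286.5,244.5)),onz("top",(269.2,255),.08))
print("griptop",onz("top",(389.2,252),.09))
for p in [(.4765,.156,.126),(.4765,.156,.09),(.48,.375,.08),(.48,.375,.005)]: print(p,proj("top",p).round(1),proj("side",p).round(1))
for n,px in (("flange",(331,172)),("tape",(355,325)),("black",(377,196)),("vise",(490,255))): print(n,onz("top",px,.02).round(3))
from scipy.spatial.transform import Rotation as R
print(R.from_quat(observe()["ee_rot"]).as_matrix().round(4))
E
```

```text
dowel (array([0.47781227, 0.15540284, 0.12482322]), np.float64(0.003087672044559865)) [0.47610202 0.15568314 0.126     ] mouth (array([0.4802738 , 0.3717852 , 0.07983846]), np.float64(0.005787776025024624)) [0.47733818 0.37184458 0.08      ]
griptop [0.47683905 0.1526251  0.09      ]
(0.4765, 0.156, 0.126) [390.3 249.6] [293.5 263.9]
(0.4765, 0.156, 0.09) [387.4 252.2] [293.8 284.9]
(0.48, 0.375, 0.08) [267.5 253.6] [284.8 244.1]
(0.48, 0.375, 0.005) [270.5 258.4] [285.5 278. ]
flange [0.649 0.251 0.02 ]
tape [0.346 0.214 0.02 ]
black [0.598 0.161 0.02 ]
vise [ 0.476 -0.055  0.02 ]
[[-9.111e-01  4.121e-01 -8.000e-04]
 [ 4.121e-01  9.111e-01 -1.400e-03]
 [ 1.000e-04 -1.600e-03 -1.000e+00]]
```

```bash
cat >> h.py <<'E'
from scipy.spatial.transform import Rotation as Rn
H=np.array([.4765,.1555,0]);YAW=-.06
def R0(): return Rn.from_euler('z',YAW)*Rn.from_matrix([[-1,0,0],[0,1,0],[0,0,-1]])
def to(p,rot=None):
    s=observe();R=Rn.from_quat(s["ee_rot"]);rot=rot or R0()
    print("offset",(R.inv().apply(np.array(p)-s["eef_pos"])*1000).round(1),"rot",(R.inv()*rot).as_rotvec().round(3))
def st():
    s=observe();R=Rn.from_quat(s["ee_rot"]);print("t",round(s["t"],2),"tcp",np.round(s["eef_pos"],4),"tilt/yaw err",(R0().inv()*R).as_rotvec().round(3),"F",np.round(s["contact_force"],1),"M",np.round(s["moment"],2),"w",round(s["grip_width"],4),"gf",round(s["gripper_force"],1),"q",np.round(s["qpos"],2))
E
python3 -c "
from h import *
to((.4765,.1555,.335))"
```

```text
offset [-370.1 -236.6   69.3] rot [-0.002 -0.    -0.365]
```

```bash
python3 -m jog '{"offset":[[-40,-26,8],[-80,-52,15],[-120,-78,22],[-160,-104,30],[-200,-130,38],[-240,-156,45],[-280,-182,52],[-320,-208,60]],"delta_rot":[[0,0,-0.05],[0,0,-0.1],[0,0,-0.15],[0,0,-0.2],[0,0,-0.25],[0,0,-0.3],[0,0,-0.33],[0,0,-0.365]],"jaw":[1,1,1,1,1,1,1,1]}'; python3 -m jog '{"offset":[[0,0,0],[0,0,0],[0,0,0],[0,0,0]],"delta_rot":[[0,0,0],[0,0,0],[0,0,0],[0,0,0]],"jaw":[0.6,0.6,0.6,0.6]}'; python3 -c "
from h import *
st();to((.4765,.1555,.335))"
```

```text
t: 0.95
eef_pos: [0.4434, 0.2007, 0.3445]
ee_rot: [0.029, 1.0, 0.0, 0.0]
contact_force: [0.0, 0.2, -0.2]
grip_width: 0.0852
gripper_force: 0.0
t: 1.35
eef_pos: [0.4422, 0.2037, 0.3449]
ee_rot: [0.029, 1.0, 0.0, 0.0]
contact_force: [-0.4, 0.4, 0.0]
grip_width: 0.051
gripper_force: 0.0
t 1.35 tcp [0.4422 0.2037 0.3449] tilt/yaw err [-0.    -0.    -0.002] F [-0.4  0.4  0. ] M [ 0.01 -0.04 -0.02] w 0.051 gf 0.0 q [ 0.3   0.23 -0.28  1.06  0.    0.36]
offset [-37.1 -46.1   9.9] rot [0.    0.    0.002]
```

```bash
python3 -m jog '{"offset":[[-18,-23,5],[-37,-46,10],[-37,-46,10],[-37,-46,10]],"delta_rot":[[0,0,0],[0,0,0],[0,0,0],[0,0,0]],"jaw":[0.6,0.6,0.6,0.6]}'; python3 - <<'E'
from h import *
st()
im=read_camera("wrist");cv2.imwrite("pics/w1.png",im)
m=camera_model("wrist");f=240/np.tan(np.radians(m["fovy"]/2));print("f",f)
s=observe();R=Rn.from_quat(s["ee_rot"])
T=np.linalg.inv(m["T_tool_cam"])
for p in [(.4765,.1555,.126),(.4765,.1555,.09)]:
    c=T@np.append(R.inv().apply(np.array(p)-s["eef_pos"]),1)
    v=np.array([c[0],-c[1],-c[2]]);th=np.arctan2(np.hypot(*v[:2]),v[2]);print(np.array([m["cx"],m["cy"]])+f*th*v[:2]/np.hypot(*v[:2]))
E
```

```text
t: 1.75
eef_pos: [0.4767, 0.1552, 0.3348]
ee_rot: [0.03, 1.0, 0.0, -0.0]
contact_force: [0.2, -0.4, 0.1]
grip_width: 0.0517
gripper_force: 0.0
t 1.75 tcp [0.4767 0.1552 0.3348] tilt/yaw err [-0.001  0.    -0.001] F [ 0.2 -0.4  0.1] M [0.03 0.02 0.03] w 0.0517 gf 0.0 q [ 0.19  0.26 -0.27  1.04  0.    0.25]
f 371.64829954431775
[319.44479887 272.28376482]
[319.64990645 250.63744996]
```

View pics/w1.png

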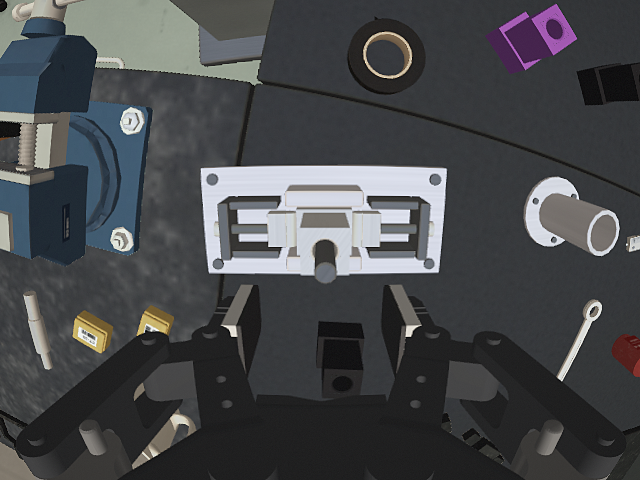

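The wrist view shows the dowel's top at (325,272), against (319.4,272.3) predicted. So the holder sits about 3 mm further toward +y. The cup mouth is at (602,232). I refine both positions.

```bash
cat >> h.py <<'E'
def wz(px,z):
    m=camera_model("wrist");f=240/np.tan(np.radians(m["fovy"]/2));v=np.array(px)-[m["cx"],m["cy"]];r=np.hypot(*v);th=r/f
    d=np.array([np.sin(th)*v[0]/r,-np.sin(th)*v[1]/r,-np.cos(th)]);T=m["T_tool_cam"]
    s=observe();R=Rn.from_quat(s["ee_rot"]);o=R.apply(T[:3,3])+s["eef_pos"];d=R.apply(T[:3,:3]@d)
    return (o+d*(z-o[2])/d[2]).round(4)
E
python3 - <<'E'
from h import *
print("dowel",wz((325,272),.126),"mouth",wz((602,232),.08),"cupfoot",wz((551,212),.005))
c=[wz(p,.012) for p in ((202,168),(447,168),(440,272),(208,273))];print(c,np.mean(c,axis=0))
to((.4765,.1578,.269))
E
```

```text
dowel [0.4765 0.1584 0.126 ] mouth [0.4797 0.3758 0.08  ] cupfoot [0.4805 0.3741 0.005 ]
[array([0.4263, 0.0624, 0.012 ]), array([0.4378, 0.2617, 0.012 ]), array([0.5281, 0.2577, 0.012 ]), array([0.5171, 0.0552, 0.012 ])] [0.477325 0.15925  0.012   ]
offset [ 0.1  2.4 65.8] rot [ 0.001 -0.     0.002]
```

```bash
sed -i 's/H=np.array(\[.4765,.1555,0\])/H=np.array([.4768,.1580,0])/' h.py; python3 -m jog '{"offset":[[0,2.5,20],[0,2.5,40],[0,2.5,55],[0,2.5,66],[0,2.5,66],[0,2.5,66]],"delta_rot":[[0,0,0],[0,0,0],[0,0,0],[0,0,0],[0,0,0],[0,0,0]],"jaw":[0.6,0.6,0.6,0.6,0.6,0.6]}';python3 -m jog '{"offset":[[0,0,0],[0,0,0],[0,0,0],[0,0,0],[0,0,0],[0,0,0],[0,0,0],[0,0,0]],"delta_rot":[[0,0,0],[0,0,0],[0,0,0],[0,0,0],[0,0,0],[0,0,0],[0,0,0],[0,0,0]],"jaw":[0.4,0.3,0.2,0.1,0,0,0,0]}'; python3 -c "
from h import *
st()"
```

```text
t: 2.4
eef_pos: [0.477, 0.1574, 0.2691]
ee_rot: [0.029, 1.0, 0.0, 0.0]
contact_force: [-0.5, 1.1, 1.4]
grip_width: 0.0513
gripper_force: 0.0
t: 3.2
eef_pos: [0.4775, 0.157, 0.2693]
ee_rot: [0.03, 1.0, 0.0, 0.001]
contact_force: [-0.7, -0.4, 5.8]
grip_width: 0.0101
gripper_force: 58.7
t 3.2 tcp [0.4775 0.157  0.2693] tilt/yaw err [-0.001 -0.001 -0.   ] F [-0.7 -0.4  5.8] M [ 0.14  0.06 -0.06] w 0.0101 gf 58.7 q [ 0.19  0.32 -0.37  0.88  0.    0.25]
```

```bash
python3 -m jog '{"offset":[[0,0,-4],[0,0,-10],[0,0,-20],[0,0,-30],[0,0,-42],[0,0,-54],[0,0,-66],[0,0,-78]],"delta_rot":[[0,0,0],[0,0,0],[0,0,0],[0,0,0],[0,0,0],[0,0,0],[0,0,0],[0,0,0]],"jaw":[0,0,0,0,0,0,0,0]}';python3 -m jog '{"offset":[[0,0,-10],[0,0,-20],[0,0,-27],[0,0,-27],[0,0,-27]],"delta_rot":[[0,0,0],[0,0,0],[0,0,0],[0,0,0],[0,0,0]],"jaw":[0,0,0,0,0]}'; python3 - <<'E'
from h import *
st();to((.480,.3755,.375));cv2.imwrite("pics/s2.png",cv2.resize(read_camera("side")[130:380,200:400],None,fx=2.4,fy=2.4))
E
```

```text
t: 4.0
eef_pos: [0.4772, 0.1569, 0.348]
ee_rot: [0.03, 1.0, 0.0, 0.0]
contact_force: [0.1, 0.1, -0.8]
grip_width: 0.01
gripper_force: 58.4
t: 4.5
eef_pos: [0.4771, 0.1569, 0.3736]
ee_rot: [0.03, 1.0, 0.0, -0.0]
contact_force: [0.9, -0.0, -1.2]
grip_width: 0.0105
gripper_force: 58.4
t 4.5 tcp [0.4771 0.1569 0.3736] tilt/yaw err [-0.  0. -0.] F [ 0.9 -0.  -1.2] M [-0.   -0.   -0.01] w 0.0105 gf 58.4 q [ 0.19  0.24 -0.19  1.14  0.    0.25]
offset [ 10.2 218.4  -1.4] rot [ 0. -0.  0.]
```

View pics/s2.png

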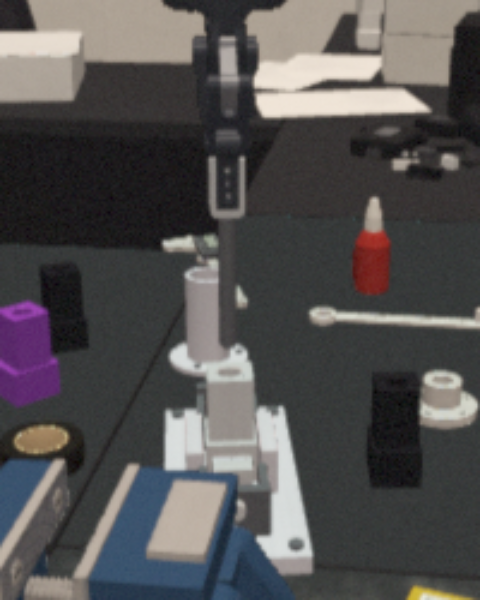

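The dowel hangs clear of the block, its lower end at about pixel (295,275), and the block is still seated. Now to the cup.

```bash
python3 -m jog '{"offset":[[1,27,0],[3,64,0],[5,100,0],[7,137,0],[8,173,0],[9,205,0],[10,218,0],[10,218,0]],"delta_rot":[[0,0,0],[0,0,0],[0,0,0],[0,0,0],[0,0,0],[0,0,0],[0,0,0],[0,0,0]],"jaw":[0,0,0,0,0,0,0,0]}';python3 -m jog '{"offset":[[0,0,0],[0,0,0],[0,0,0]],"delta_rot":[[0,0,0],[0,0,0],[0,0,0]],"jaw":[0,0,0]}'; python3 - <<'E'
from h import *
st();to((.480,.3755,.375))
t,s,w=[read_camera(n) for n in("top","side","wrist")]
a=cv2.resize(s[150:310,230:350],(400,533));b=cv2.resize(w[150:400,200:440],(400,417));b=cv2.copyMakeBorder(b,0,116,0,0,0)
cv2.imwrite("pics/c3.png",np.hstack([a,b]))
E
```

```text
t: 5.35
eef_pos: [0.4798, 0.3763, 0.3727]
ee_rot: [0.029, 1.0, -0.0, -0.0]
contact_force: [0.0, 0.3, -1.3]
grip_width: 0.01
gripper_force: 58.6
t: 5.65
eef_pos: [0.4804, 0.3738, 0.3739]
ee_rot: [0.031, 1.0, -0.0, 0.0]
contact_force: [-0.3, -0.1, -0.1]
grip_width: 0.0103
gripper_force: 58.6
t 5.65 tcp [0.4804 0.3738 0.3739] tilt/yaw err [ 0.    -0.     0.002] F [-0.3 -0.1 -0.1] M [-0.02  0.06  0.  ] w 0.0103 gf 58.6 q [ 0.56  0.46  0.12  1.24 -0.    0.62]
offset [ 0.5  1.7 -1.1] rot [-0.     0.    -0.002]
```

View pics/c3.png

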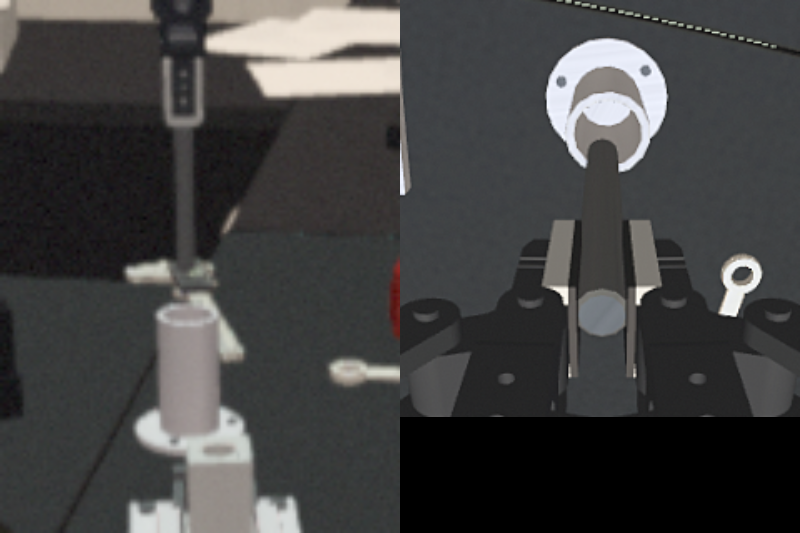

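The side part shows the dowel over the cup. In the wrist part, the mouth is at about (608,131) in the crop and the pin end at about (602,148).

```bash
python3 - <<'E'
from h import *
k=lambda x,y:((x-400)*.6+200,y*.6+150)
print("mouth",wz(k(608,131),.08),"tip",wz(k(602,149),.108),"foot",wz(k(606,96),.005))
print("side tip",*tri((0,0),(0,0))[0:0],proj("side",(.4804,.3738,.108)),(185*120/400+230,267*.3+150),"mouth",proj("side",(.4804,.375,.08)),(187*.3+230,315*.3+150))
E
```

```text
mouth [0.4798 0.378  0.08  ] tip [0.4797 0.3753 0.108 ] foot [0.4793 0.3776 0.005 ]
side tip [284.81354215 231.18906484] (285.5, 230.1) mouth [285.01512721 244.0992245 ] (286.1, 244.5)
```

```bash
python3 -m jog '{"offset":[[0,2.5,0],[0,2.5,10],[0,2.5,24],[0,2.5,38],[0,2.5,52],[0,2.5,66],[0,2.5,80],[0,2.5,90]],"delta_rot":[[0,0,0],[0,0,0],[0,0,0],[0,0,0],[0,0,0],[0,0,0],[0,0,0],[0,0,0]],"jaw":[0,0,0,0,0,0,0,0]}';python3 -m jog '{"offset":[[0,0,5],[0,0,8],[0,0,8],[0,0,8]],"delta_rot":[[0,0,0],[0,0,0],[0,0,0],[0,0,0]],"jaw":[0,0,0,0]}'; python3 - <<'E'
from h import *
st()
E
```

```text
t: 6.6
eef_pos: [0.4799, 0.3774, 0.2819]
ee_rot: [0.03, 1.0, -0.0, -0.001]
contact_force: [-0.2, 0.5, -2.0]
grip_width: 0.0101
gripper_force: 58.6
t: 7.0
eef_pos: [0.4806, 0.3778, 0.2763]
ee_rot: [0.03, 1.0, 0.0, 0.0]
contact_force: [0.4, -0.4, -0.2]
grip_width: 0.0101
gripper_force: 58.6
t 7.0 tcp [0.4806 0.3778 0.2763] tilt/yaw err [-0.001 -0.001 -0.   ] F [ 0.4 -0.4 -0.2] M [ 0.02  0.   -0.01] w 0.0101 gf 58.6 q [ 0.56  0.51 -0.05  1.01  0.    0.62]
```

```bash
python3 -m jog '{"offset":[[0,0,2],[0,0,4],[0,0,4],[0,0,4],[0,0,4],[0,0,4],[0,0,4],[0,0,4]],"delta_rot":[[0,0,0],[0,0,0],[0,0,0],[0,0,0],[0,0,0],[0,0,0],[0,0,0],[0,0,0]],"jaw":[0,0,0.1,0.2,0.35,0.5,0.6,0.6]}';python3 -m jog '{"offset":[[0,0,-10],[0,0,-25],[0,0,-45],[0,0,-65],[0,0,-80],[0,0,-80]],"delta_rot":[[0,0,0],[0,0,0],[0,0,0],[0,0,0],[0,0,0],[0,0,0]],"jaw":[0.6,0.6,0.6,0.6,0.6,0.6]}'; python3 - <<'E'
from h import *
st();to((H[0],H[1],.345))
s,w=[read_camera(n) for n in("side","wrist")]
a=cv2.resize(s[150:310,230:350],(400,533));b=cv2.resize(w[150:400,200:440],(400,417));b=cv2.copyMakeBorder(b,0,116,0,0,0)
cv2.imwrite("pics/c4.png",np.hstack([a,b]))
E
```

```text
t: 7.8
eef_pos: [0.4804, 0.3776, 0.2718]
ee_rot: [0.03, 1.0, 0.0, 0.0]
contact_force: [-1.1, 0.1, 0.7]
grip_width: 0.0511
gripper_force: 0.0
t: 8.4
eef_pos: [0.4811, 0.3781, 0.3551]
ee_rot: [0.03, 1.0, 0.002, 0.002]
contact_force: [-0.5, -0.3, -0.2]
grip_width: 0.0511
gripper_force: 0.0
t 8.4 tcp [0.4811 0.3781 0.3551] tilt/yaw err [-0.003 -0.005 -0.   ] F [-0.5 -0.3 -0.2] M [ 0.05 -0.05  0.02] w 0.0511 gf 0.0 q [ 0.56  0.47  0.09  1.19 -0.    0.62]
offset [  -8.8 -220.     9.4] rot [0.003 0.005 0.   ]
```

View pics/c4.png

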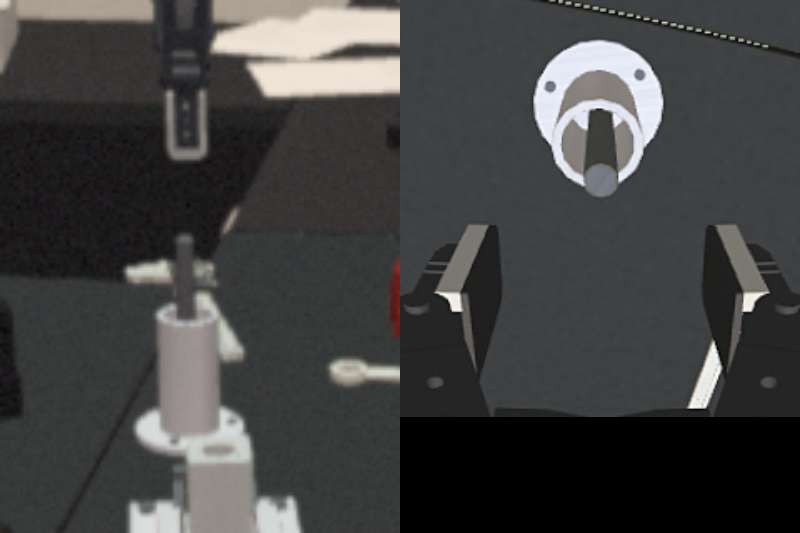

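The dowel stands upright in the cup, let go. Back over the block.

```bash
python3 -m jog '{"offset":[[0,-30,0],[-2,-65,0],[-3,-100,0],[-5,-138,0],[-6,-175,2],[-8,-205,5],[-9,-220,9],[-9,-220,9]],"delta_rot":[[0,0,0],[0,0,0],[0,0,0],[0,0,0],[0,0,0],[0,0,0],[0,0,0],[0,0,0]],"jaw":[0.7,0.7,0.7,0.7,0.7,0.7,0.7,0.7]}';python3 -m jog '{"offset":[[0,0,0],[0,0,0],[0,0,0]],"delta_rot":[[0,0,0],[0,0,0],[0,0,0]],"jaw":[0.7,0.7,0.7]}'; python3 - <<'E'
from h import *
st();w=read_camera("wrist");cv2.imwrite("pics/w5.png",w)
c=w[150:300,200:450];cv2.imwrite("pics/w5c.png",cv2.resize(c,(800,480),interpolation=2))
E
```

```text
t: 9.3
eef_pos: [0.4756, 0.156, 0.3414]
ee_rot: [0.031, 1.0, -0.0, -0.001]
contact_force: [0.6, -0.5, 0.0]
grip_width: 0.0598
gripper_force: 0.0
t: 9.6
eef_pos: [0.4763, 0.1585, 0.3427]
ee_rot: [0.029, 1.0, 0.0, 0.0]
contact_force: [0.4, -0.4, 0.2]
grip_width: 0.06
gripper_force: 0.0
t 9.6 tcp [0.4763 0.1585 0.3427] tilt/yaw err [-0.    -0.    -0.002] F [ 0.4 -0.4  0.2] M [ 0.02 -0.03  0.  ] w 0.06 gf 0.0 q [ 0.19  0.26 -0.25  1.06  0.    0.25]
```

View pics/w5c.png

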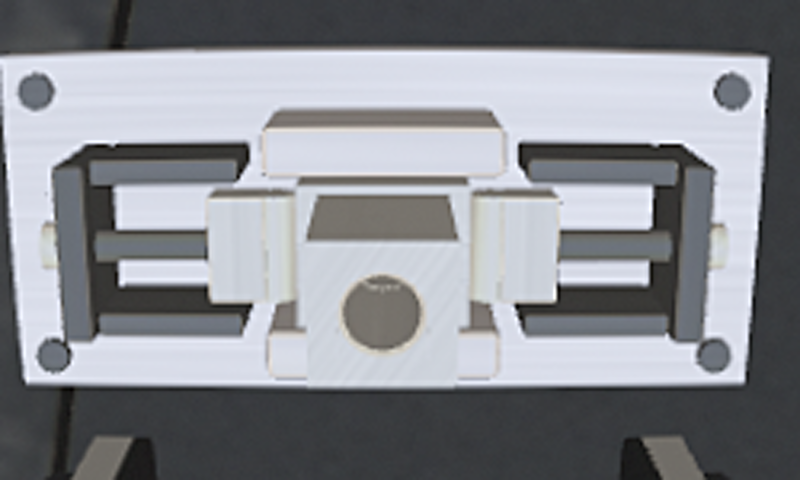

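The wrist crop shows the bore centre at (383,313) in the crop, the grip square to the tool, and the fingers roughly centred at 388.

```bash
python3 - <<'E'
from h import *
k=lambda x,y:(200+x*.3125,150+y*.3125)
print("bore",wz(k(383,313),.09))
c=[wz(k(*p),.012) for p in ((2,57),(768,57),(745,382),(26,382))];print(np.mean(c,axis=0),(c[1]-c[0])[:2],(c[2]-c[3])[:2])
to((.4765,.158,.155+.073))
E
```

```text
bore [0.4772 0.1584 0.09  ]
[0.47745  0.158675 0.012   ] [0.0117 0.1995] [0.0117 0.2002]
offset [ -0.2  -0.4 114.7] rot [0.    0.    0.002]
```

```bash
sed -i 's/H=np.array(\[.4768,.1580,0\])/H=np.array([.4773,.1585,0])/' h.py; python3 -m jog '{"offset":[[-1,0,20],[-1,0,45],[-1,0,70],[-1,0,90],[-1,0,105],[-1,0,115],[-1,0,115],[-1,0,115]],"delta_rot":[[0,0,0],[0,0,0],[0,0,0],[0,0,0],[0,0,0],[0,0,0],[0,0,0],[0,0,0]],"jaw":[0.7,0.7,0.7,0.7,0.7,0.7,0.7,0.7]}'; python3 -c "
from h import *
st();to((*H[:2],.227))"
```

```text
t: 10.45
eef_pos: [0.4775, 0.1577, 0.2281]
ee_rot: [0.03, 1.0, 0.0, 0.0]
contact_force: [0.3, -0.2, 0.7]
grip_width: 0.0597
gripper_force: 0.0
t 10.45 tcp [0.4775 0.1577 0.2281] tilt/yaw err [-0.    -0.001 -0.001] F [ 0.3 -0.2  0.7] M [-0.05 -0.01  0.05] w 0.0597 gf 0.0 q [ 0.19  0.36 -0.43  0.78  0.    0.25]
offset [0.2 0.8 1.1] rot [0.    0.001 0.001]
```

```bash
python3 -m jog '{"offset":[[0,0.5,1],[0,0.5,1],[0,0.5,1],[0,0.5,1],[0,0.5,1],[0,0.5,1],[0,0.5,1],[0,0.5,1]],"delta_rot":[[0,0,0],[0,0,0],[0,0,0],[0,0,0],[0,0,0],[0,0,0],[0,0,0],[0,0,0]],"jaw":[0.6,0.5,0.42,0.36,0.3,0.25,0.2,0.2]}';python3 -m jog '{"offset":[[0,0,0],[0,0,0],[0,0,0]],"delta_rot":[[0,0,0],[0,0,0],[0,0,0]],"jaw":[0.1,0,0]}'; python3 -c "
from h import *
st()"
```

```text
t: 11.25
eef_pos: [0.4774, 0.1579, 0.227]
ee_rot: [0.03, 1.0, 0.0, 0.0]
contact_force: [0.0, -0.3, 4.4]
grip_width: 0.0294
gripper_force: 59.9
t: 11.55
eef_pos: [0.4774, 0.1579, 0.227]
ee_rot: [0.03, 1.0, 0.0, 0.0]
contact_force: [-1.1, -0.2, 5.2]
grip_width: 0.0293
gripper_force: 60.0
t 11.55 tcp [0.4774 0.1579 0.227 ] tilt/yaw err [-0.    -0.001 -0.   ] F [-1.1 -0.2  5.2] M [-0.08  0.1   0.04] w 0.0293 gf 60.0 q [ 0.19  0.36 -0.43  0.78 -0.    0.25]
```

```bash
python3 - <<'E'
from h import *
D=193
def rows(h0,h1,A,n):
    for k in range(1,n+1):
        da=A*k/n;h=h0+(h1-h0)*(k-1)/(n-1);L0,L1=D+h0,D+h
        print([0,round(float(L1*np.sin(da)),1),round(float(L0-L1*np.cos(da)),1)],[round(da,3),0,0],end=" | ")
    print()
rows(0,1,.13,4)
for j in range(8): rows(1+2.5*j,3.5+2.5*j,.26*(-1)**(j+1),8)
E
```

```text
[0, 6.3, 0.1] [0.033, 0, 0] | [0, 12.6, 0.1] [0.065, 0, 0] | [0, 18.9, 0.3] [0.098, 0, 0] | [0, 25.1, 0.6] [0.13, 0, 0] | 
[0, -6.3, 0.1] [-0.033, 0, 0] | [0, -12.6, 0.1] [-0.065, 0, 0] | [0, -19.0, 0.2] [-0.098, 0, 0] | [0, -25.3, 0.6] [-0.13, 0, 0] | [0, -31.6, 1.1] [-0.163, 0, 0] | [0, -37.9, 1.9] [-0.195, 0, 0] | [0, -44.2, 2.9] [-0.228, 0, 0] | [0, -50.5, 4.1] [-0.26, 0, 0] | 
[0, 6.4, 0.1] [0.033, 0, 0] | [0, 12.8, 0.1] [0.065, 0, 0] | [0, 19.2, 0.2] [0.098, 0, 0] | [0, 25.6, 0.6] [0.13, 0, 0] | [0, 32.0, 1.2] [0.163, 0, 0] | [0, 38.4, 2.0] [0.195, 0, 0] | [0, 44.8, 3.0] [0.228, 0, 0] | [0, 51.2, 4.2] [0.26, 0, 0] | 
[0, -6.5, 0.1] [-0.033, 0, 0] | [0, -12.9, 0.1] [-0.065, 0, 0] | [0, -19.4, 0.2] [-0.098, 0, 0] | [0, -25.9, 0.6] [-0.13, 0, 0] | [0, -32.4, 1.2] [-0.163, 0, 0] | [0, -38.9, 2.0] [-0.195, 0, 0] | [0, -45.4, 3.0] [-0.228, 0, 0] | [0, -51.8, 4.3] [-0.26, 0, 0] | 
[0, 6.5, 0.1] [0.033, 0, 0] | [0, 13.1, 0.1] [0.065, 0, 0] | [0, 19.7, 0.2] [0.098, 0, 0] | [0, 26.3, 0.6] [0.13, 0, 0] | [0, 32.8, 1.2] [0.163, 0, 0] | [0, 39.4, 2.1] [0.195, 0, 0] | [0, 45.9, 3.1] [0.228, 
[... 353 characters left out ...]
 0, 0] | [0, 20.2, 0.3] [0.098, 0, 0] | [0, 26.9, 0.7] [0.13, 0, 0] | [0, 33.6, 1.3] [0.163, 0, 0] | [0, 40.4, 2.2] [0.195, 0, 0] | [0, 47.1, 3.2] [0.228, 0, 0] | [0, 53.7, 4.5] [0.26, 0, 0] | 
[0, -6.8, 0.1] [-0.033, 0, 0] | [0, -13.6, 0.1] [-0.065, 0, 0] | [0, -20.4, 0.3] [-0.098, 0, 0] | [0, -27.2, 0.7] [-0.13, 0, 0] | [0, -34.0, 1.3] [-0.163, 0, 0] | [0, -40.8, 2.2] [-0.195, 0, 0] | [0, -47.6, 3.3] [-0.228, 0, 0] | [0, -54.4, 4.6] [-0.26, 0, 0] | 
[0, 6.9, 0.1] [0.033, 0, 0] | [0, 13.8, 0.1] [0.065, 0, 0] | [0, 20.7, 0.3] [0.098, 0, 0] | [0, 27.6, 0.7] [0.13, 0, 0] | [0, 34.4, 1.4] [0.163, 0, 0] | [0, 41.3, 2.3] [0.195, 0, 0] | [0, 48.2, 3.4] [0.228, 0, 0] | [0, 55.0, 4.7] [0.26, 0, 0] |
```

```bash
python3 -m jog '{"offset":[[0,6.3,0.1],[0,12.6,0.1],[0,18.9,0.3],[0,25.1,0.6]],"delta_rot":[[0.033,0,0],[0.065,0,0],[0.098,0,0],[0.13,0,0]],"jaw":[0,0,0,0]}'; python3 -c "
from h import *
st()"; python3 -m jog '{"offset":[[0,-6.3,0.1],[0,-12.6,0.1],[0,-19,0.2],[0,-25.3,0.6],[0,-31.6,1.1],[0,-37.9,1.9],[0,-44.2,2.9],[0,-50.5,4.1]],"delta_rot":[[-0.033,0,0],[-0.065,0,0],[-0.098,0,0],[-0.13,0,0],[-0.163,0,0],[-0.195,0,0],[-0.228,0,0],[-0.26,0,0]],"jaw":[0,0,0,0,0,0,0,0]}'; python3 -c "
from h import *
st()"
```

```text
t: 11.95
eef_pos: [0.4789, 0.1833, 0.2257]
ee_rot: [0.03, 0.997, -0.065, -0.002]
contact_force: [1.6, -0.0, -2.0]
grip_width: 0.0292
gripper_force: 59.3
t 11.95 tcp [0.4789 0.1833 0.2257] tilt/yaw err [ 0.131 -0.    -0.   ] F [ 1.6 -0.  -2. ] M [ 0.43 -0.4   0.02] w 0.0292 gf 59.3 q [ 0.28  0.41 -0.37  0.84 -0.12  0.34]
t: 12.75
eef_pos: [0.4755, 0.1321, 0.2279]
ee_rot: [0.03, 0.997, 0.065, 0.002]
contact_force: [2.2, -0.4, -1.3]
grip_width: 0.0293
gripper_force: 60.4
t 12.75 tcp [0.4755 0.1321 0.2279] tilt/yaw err [-0.129  0.001 -0.   ] F [ 2.2 -0.4 -1.3] M [-0.49 -0.28 -0.02] w 0.0293 gf 60.4 q [ 0.11  0.34 -0.47  0.74  0.13  0.17]
```

```bash
python3 -m jog '{"offset":[[0,6.4,0.1],[0,12.8,0.1],[0,19.2,0.2],[0,25.6,0.6],[0,32,1.2],[0,38.4,2],[0,44.8,3],[0,51.2,4.2]],"delta_rot":[[0.033,0,0],[0.065,0,0],[0.098,0,0],[0.13,0,0],[0.163,0,0],[0.195,0,0],[0.228,0,0],[0.26,0,0]],"jaw":[0,0,0,0,0,0,0,0]}'; python3 -m jog '{"offset":[[0,-6.5,0.1],[0,-12.9,0.1],[0,-19.4,0.2],[0,-25.9,0.6],[0,-32.4,1.2],[0,-38.9,2],[0,-45.4,3],[0,-51.8,4.3]],"delta_rot":[[-0.033,0,0],[-0.065,0,0],[-0.098,0,0],[-0.13,0,0],[-0.163,0,0],[-0.195,0,0],[-0.228,0,0],[-0.26,0,0]],"jaw":[0,0,0,0,0,0,0,0]}'; python3 - <<'E'
from h import *
st();s,t=read_camera("side"),read_camera("top");cv2.imwrite("pics/s6.png",np.hstack([cv2.resize(s[200:380,240:360],(400,600)),cv2.resize(t[220:300,320:445],(400,256)).repeat(1,0) if 0 else cv2.copyMakeBorder(cv2.resize(t[220:300,320:445],(400,256)),0,344,0,0,0)]))
E
```

```text
t: 13.55
eef_pos: [0.4785, 0.184, 0.2304]
ee_rot: [0.03, 0.997, -0.066, -0.003]
contact_force: [1.5, -0.9, -3.5]
grip_width: 0.0298
gripper_force: 60.2
t: 14.35
eef_pos: [0.4752, 0.1315, 0.2329]
ee_rot: [0.03, 0.997, 0.064, 0.001]
contact_force: [1.1, -0.3, -3.1]
grip_width: 0.0294
gripper_force: 60.5
t 14.35 tcp [0.4752 0.1315 0.2329] tilt/yaw err [-0.129  0.001 -0.   ] F [ 1.1 -0.3 -3.1] M [-0.4  -0.08  0.1 ] w 0.0294 gf 60.5 q [ 0.11  0.33 -0.47  0.75  0.13  0.17]
```

View pics/s6.png

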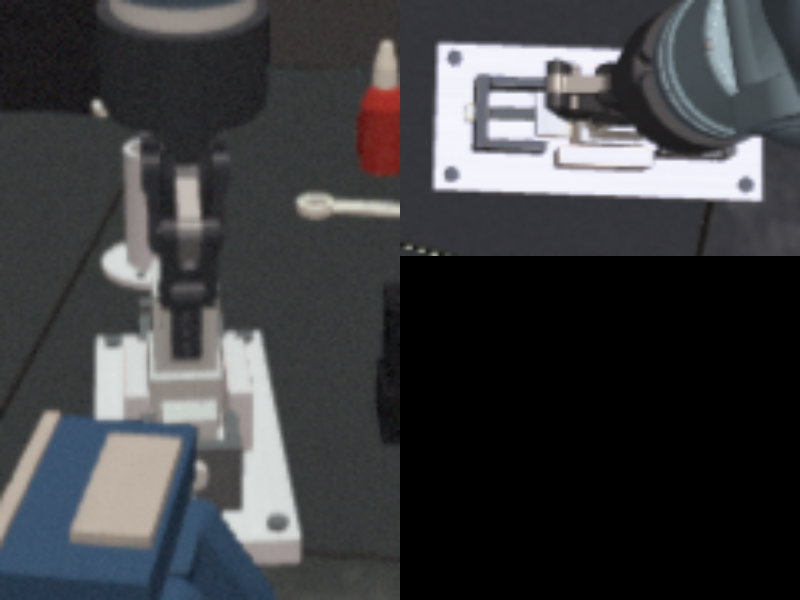

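The block is tilted in the grip, the holder lies flat and in place, and forces are small. I continue with swings 4 to 8.

```bash
python3 -m jog '{"offset":[[0,6.5,0.1],[0,13.1,0.1],[0,19.7,0.2],[0,26.3,0.6],[0,32.8,1.2],[0,39.4,2.1],[0,45.9,3.1],[0,52.4,4.4]],"delta_rot":[[0.033,0,0],[0.065,0,0],[0.098,0,0],[0.13,0,0],[0.163,0,0],[0.195,0,0],[0.228,0,0],[0.26,0,0]],"jaw":[0,0,0,0,0,0,0,0]}'; python3 -m jog '{"offset":[[0,-6.6,0.1],[0,-13.3,0.1],[0,-19.9,0.3],[0,-26.6,0.7],[0,-33.2,1.3],[0,-39.9,2.1],[0,-46.5,3.2],[0,-53.1,4.4]],"delta_rot":[[-0.033,0,0],[-0.065,0,0],[-0.098,0,0],[-0.13,0,0],[-0.163,0,0],[-0.195,0,0],[-0.228,0,0],[-0.26,0,0]],"jaw":[0,0,0,0,0,0,0,0]}'; python3 -m jog '{"offset":[[0,6.7,0.1],[0,13.4,0.1],[0,20.2,0.3],[0,26.9,0.7],[0,33.6,1.3],[0,40.4,2.2],[0,47.1,3.2],[0,53.7,4.5]],"delta_rot":[[0.033,0,0],[0.065,0,0],[0.098,0,0],[0.13,0,0],[0.163,0,0],[0.195,0,0],[0.228,0,0],[0.26,0,0]],"jaw":[0,0,0,0,0,0,0,0]}'
```

```text
t: 15.25
eef_pos: [0.4784, 0.185, 0.2355]
ee_rot: [0.03, 0.997, -0.066, -0.003]
contact_force: [0.0, -0.5, -1.4]
grip_width: 0.0292
gripper_force: 60.5
t: 16.05
eef_pos: [0.4752, 0.1311, 0.238]
ee_rot: [0.03, 0.997, 0.064, 0.001]
contact_force: [-0.4, 0.6, -1.1]
grip_width: 0.0293
gripper_force: 60.5
t: 16.85
eef_pos: [0.4785, 0.1855, 0.241]
ee_rot: [0.03, 0.997, -0.066, -0.002]
contact_force: [-1.9, -1.3, 3.3]
grip_width: 0.0296
gripper_force: 61.3
```

```bash
python3 -m jog '{"offset":[[0,-6.8,0.1],[0,-13.6,0.1],[0,-20.4,0.3],[0,-27.2,0.7],[0,-34,1.3],[0,-40.8,2.2],[0,-47.6,3.3],[0,-54.4,4.6]],"delta_rot":[[-0.033,0,0],[-0.065,0,0],[-0.098,0,0],[-0.13,0,0],[-0.163,0,0],[-0.195,0,0],[-0.228,0,0],[-0.26,0,0]],"jaw":[0,0,0,0,0,0,0,0]}'; python3 -m jog '{"offset":[[0,6.9,0.1],[0,13.8,0.1],[0,20.7,0.3],[0,27.6,0.7],[0,34.4,1.4],[0,41.3,2.3],[0,48.2,3.4],[0,55,4.7]],"delta_rot":[[0.033,0,0],[0.065,0,0],[0.098,0,0],[0.13,0,0],[0.163,0,0],[0.195,0,0],[0.228,0,0],[0.26,0,0]],"jaw":[0,0,0,0,0,0,0,0]}'; python3 -c "
from h import *
st();to((*H[:2],.252))"
```

```text
t: 17.65
eef_pos: [0.4755, 0.131, 0.2441]
ee_rot: [0.03, 0.997, 0.068, 0.002]
contact_force: [-2.3, 5.9, 1.5]
grip_width: 0.0296
gripper_force: 60.9
t: 18.45
eef_pos: [0.4791, 0.185, 0.2476]
ee_rot: [0.03, 0.997, -0.067, -0.001]
contact_force: [-4.3, -3.2, 12.9]
grip_width: 0.0293
gripper_force: 62.7
t 18.45 tcp [0.4791 0.185  0.2476] tilt/yaw err [ 0.133 -0.002  0.001] F [-4.3 -3.2 12.9] M [-0.76  0.94 -0.05] w 0.0293 gf 62.7 q [ 0.28  0.39 -0.34  0.89 -0.13  0.34]
offset [  0.2 -26.9  -0.8] rot [-0.133  0.002 -0.001]
```

```bash
python3 -m jog '{"offset":[[0,-4.7,0],[0,-9.5,-0.3],[0,-14.2,-0.8],[0,-19,-1.4],[0,-23.8,-2.2],[0,-28.5,-3.1]],"delta_rot":[[-0.022,0,0],[-0.044,0,0],[-0.066,0,0],[-0.088,0,0],[-0.11,0,0],[-0.131,0,0]],"jaw":[0,0,0,0,0,0]}'; python3 -c "
from h import *
st();to((*H[:2],.273))"
```

```text
t: 19.05
eef_pos: [0.477, 0.1573, 0.2525]
ee_rot: [0.03, 1.0, 0.002, -0.0]
contact_force: [-0.2, -0.4, -2.5]
grip_width: 0.0297
gripper_force: 60.8
t 19.05 tcp [0.477  0.1573 0.2525] tilt/yaw err [-0.003  0.001  0.   ] F [-0.2 -0.4 -2.5] M [ 0.03  0.05 -0.03] w 0.0297 gf 60.8 q [ 0.19  0.34 -0.4   0.84  0.    0.25]
offset [ -0.2   1.3 -20.5] rot [ 0.003 -0.001 -0.   ]
```

```bash
python3 -m jog '{"offset":[[0,0.2,-2],[0,0.5,-6],[0,1,-10],[0,1,-15],[0,1,-20],[0,1,-20],[0,1,-20],[0,1,-20]],"delta_rot":[[0,0,0],[0,0,0],[0,0,0],[0,0,0],[0,0,0],[0,0,0],[0,0,0],[0,0,0]],"jaw":[0,0,0,0,0,0,0,0]}'; python3 - <<'E'
from h import *
st();s,t=read_camera("side"),read_camera("top");w=read_camera("wrist");cv2.imwrite("pics/f7.png",np.hstack([cv2.resize(s[190:370,240:360],(400,600)),np.vstack([cv2.resize(t[220:300,320:445],(400,256)),cv2.resize(w[130:330,190:425],(400,344))])]))
E
```

```text
t: 19.85
eef_pos: [0.4771, 0.1587, 0.2725]
ee_rot: [0.03, 1.0, 0.001, -0.0]
contact_force: [0.1, -0.7, -2.5]
grip_width: 0.029
gripper_force: 60.8
t 19.85 tcp [0.4771 0.1587 0.2725] tilt/yaw err [-0.001  0.    -0.   ] F [ 0.1 -0.7 -2.5] M [ 0.01  0.03 -0.04] w 0.029 gf 60.8 q [ 0.19  0.32 -0.36  0.89  0.    0.25]
```

View pics/f7.png

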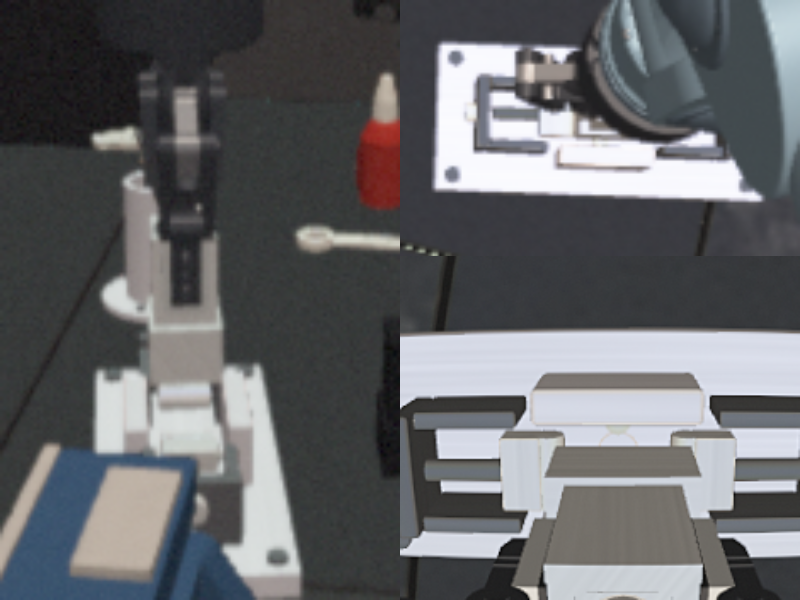

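The block hangs upright and clear above the empty pocket, and the holder lies flat in its place. I hand in.

```bash
python3 -c "
from rig import *
print(hand_in())"
```

```text
the job is handed in; nothing more can be done
None
```

I handed the job in at about 20 s, though it returned no verdict. The dowel stands upright in the cup, and the block was rocked free and is held upright and still, roughly 17 mm above the pocket walls. The holder was flat and in place in the last picture.

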